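# Hang the cell carrier on the test rail and push it home

## Robot

A 6-joint arm with a two-finger parallel gripper is mounted at the origin on the work surface. World frame = base frame: x ahead of the robot, y to its left, z up, the work surface at z = 0. Lengths are in m, angles in rad, forces in N, time in s.
With the tool pointing down it reaches from about 0.375 to 0.975 m from the base axis. Payload 3.8 kg.
Tool frame: the origin (TCP) lies midway between the tips of the shut fingers; the grasp point (between the pads) lies 19 mm behind it; x points along the fingers, y is the direction in which the jaws open and shut, and the axes are right-handed (so a half turn about x gives the same grasp; the last joint's range is limited). The gripper opens to 88 mm and grips with 3 to 60 N. Pads are 18 mm wide; open, the fingers measure 123 mm over their backs; the gripper's body (75 mm by 187 mm) begins 45 mm behind the grasp point.
Start: joints at [1.151, 0.264, 1.604, -0, 1.274, -0.037], TCP at [0.252, 0.626, 0.239] pointing down, gripper open.
Joint ranges: [-2.63, 2.63], [-0.94, 2.18], [0.31, 2.57], [-1.31, 4.45], [0, 2.66], [-2.55, 2.55]. Speed limits (rad/s): [2.57, 2.57, 3.14, 3.14, 3.14, 3.14].

## Interface

Orientations are given as a rotation vector (axis times angle).
In Python, from cell import manip, inverse_kinematics, cams, order gives the robot as it stands. Calls block until the motion is done:
- manip.move_pose(position, orientation): joint-space move of the TCP to a pose.
- manip.move_linear(position, rate=0.15, rot=None): straight line of the TCP; rot=None keeps the orientation; rate is the mean speed in m/s.
- manip.set_joints(angles): joint-space move.
- manip.set_gripper(opening, force=None): finger opening in m; force is the grip in N (None keeps the last); returns when the fingers have stopped.
- manip.dwell(seconds).
- inverse_kinematics(position, orientation): joint angles nearest the present ones, or None.
- manip.state(): the state.
- cams.capture(name): name is "side" or "top" or "wrist"; returns a dict with "image" (384x512x3 uint8, blue, green, red), "z_map" (384x512 float32, m along the optical axis (not along the pixel's ray), 0 where there is no reading), "intrinsics" (3x3 intrinsics, pixels), "position" and "orientation" of the camera in the world; the wrist camera has in their place "T_tool_cam" (4x4, takes a point from camera to tool coordinates, whose origin is the TCP and whose axes are the tool frame's). Camera axes: x right, y down, z forward; pixel columns grow to the right and rows downward; lengths in m; the calibration is good to about 2 mm. A picture is of the moment at which its call begins: read the wrist's pose just before it.
A pose or a line that the arm cannot do raises manip.IKError and nothing moves.
- order.close_job(): hands the job in, once; it reports no verdict.
The state is a dict: "clock": time; "joint_pos": joint angles; "joint_velocities": joint speeds; "tau": joint torques, N m; "tool_pos": TCP position; "tcp_rot": TCP orientation; "contact_force": force on the tool from outside, world axes, zero at the start; "moment": the same for the moment, N m; "gripper_width": finger opening in m.
Only numpy, scipy, OpenCV 4.12 (cv2) and the standard library are available. Lean on these libraries where they do the work, as an engineer would, in place of code of your own. Each camera call takes 0.05 s, during which the arm holds its last target.

## Task

Lift the retaining bar out of its two brackets on the dock and lay it down flat on the light-grey rubber mat, then lift the cell carrier out of the dock and keep it upright. Bring it to the open, flared end of the test rail, slide its plate into the channels and let it go while it is only just inside the mouth, then push it along the rail fully home against the test head. Leave the bar lying on the mat and do not disturb the board, the standing cell, the tape, the screwdriver or the meter.

Things in the scene. Friction and masses are not known exactly. Their poses are not given: they have to be found in the camera images.
- bar: Retaining bar: square aluminium bar 16 x 16 mm, 224 mm long, black end faces, 0.1 kg. Origin at its middle, on its axis; x along its length. At the start it lies loose in the dock's two brackets, level, along the dock's x, axis 153 mm above the bench, with 20 mm of air down to the carrier's grip; straight up it is free after 16 mm.
- carrier: Cell carrier (the hanger), about 0.26 kg, rigid, the same both ways round. Origin at the centre of its underside; z up, x along its length. Lowest: a cradle with two grey cells, 72 (x) x 46 (y) mm, z 0 to 27; over it an aluminium neck 40 x 14 mm, z 27 to 51; then plate and grip (see the points). At the start it stands in the dock's well under the bar, x along the dock's x.
- carrier_plate (a point): Centre of the underside of the carrier's slider plate, 51 mm above the carrier's origin. The plate is flat aluminium with white edges, 78 (x) x 56 (y) x 10 mm; it is what runs in the rail.
- carrier_grip (a point): Centre of the top of the carrier's black upright grip, 119 mm above the carrier's origin. The grip is 30 (x) x 14 (y) mm and 58 mm high, standing on the plate; hold it across its 14 mm.
- dock: Dock, fixed: grey base 250 (x) x 80 (y) x 6 mm, origin at the centre of its underside. In its middle a black-walled well for the carrier's cradle: floor at z 6, 80 x 50 mm inside, walls up to z 36 mm. At x = -92 and +92 mm an aluminium post 12 (x) x 44 (y) mm with a bracket for the bar on top.
- dock_notch (a point): Middle of the notch floor of the bracket at the dock's +x end, 145 mm above the bench (the other is 184 mm away along the dock's -x). The notches are open upwards, 24 mm wide in y, the prongs beside them 14 mm high (up to z 159 mm).
- rail: Test rail, fixed: two facing aluminium channels on legs over a steel base (top at z 6 mm). Origin at bench level under the channels' middle; x along the rail from open mouth to closed end, y across, z up. Channels from x = -110 to +110 mm, top at z 93 mm, 70 mm wide outside; slots 28 mm wide above (for the grip) and below (for the neck). Legs at |y| 31 to 39 mm: the cradle passes between.
- rail_mouth (a point): Middle of the open end of the channels, on their floor: x = -110, z = 74 mm in the rail's frame. Inside, the channel is 62 mm wide and 15 mm high (z 74 to 89). Flared guides reach 28 mm further out to x = -138 mm, opening about 5 mm more on every side, tips up to z 99 mm. With its plate just inside the mouth the carrier's origin is at about x = -70 mm.
- rail_home (a point): Where the carrier's origin is when it hangs fully home: x = +71, z = 23 mm in the rail's frame, its plate against the test head (and 23 mm is its height all along the rail). The test head is a white box closing the rail, from x = +110 to +200 mm, |y| up to 55 mm, 150 mm high. The carrier slides with only its own friction, about 1 to 3 N; no latch.
- mat: Light-grey rubber mat, fixed, 80 (x) x 260 (y) x 3 mm, flat on the bench in front of the robot; origin at the centre of its underside. The bar fits on it along its y, its axis then 11 mm above the bench.
- board: Bystander: loose flat black battery-board case with a brown top, 60 x 100 x 17 mm, beyond the rail's mouth. Origin at the centre of its underside.
- cell: Bystander: single grey cell standing upright, diameter 21 mm, 70 mm high. Origin at the centre of its underside.
- tape: Bystander: roll of amber tape lying flat, outer diameter 76 mm, 19 mm high. Origin at the centre of its underside.
- driver: Bystander: screwdriver 160 mm long lying on the bench at the robot's right. Origin near the middle of its length.
- meter: Bystander: black hand multimeter lying flat, 80 x 160 x 34 mm, at the robot's right. Origin at the centre of its underside.

How it is judged:
By the outcome, as a careful person would: the job done as asked, in the order asked, and still so for the second after the job is handed in, with the robot touching nothing.
It also fails if it takes over 67 s, if anything falls off the work surface, if the arm or the gripper's body presses on something with over 40 N, if the wrist force passes 120 N, or if a joint passes its speed limit or range.

## Working session

There is one attempt and no reset: what is moved stays moved. The work goes in short steps, each a Python script; the robot and the scene stay as the last script left them, time stands still between calls to the robot, and variables do not carry over. Pictures are saved under pics/ and viewed, and the job is handed in when it is done.

```bash
mkdir -p pics; ls; python3 - <<'E'
from cell import manip, cams
import cv2,numpy as np
s=manip.state()
print({k:np.round(v,3) for k,v in s.items()})
for n in ["side","top","wrist"]:
    c=cams.capture(n); cv2.imwrite(f"pics/{n}0.png",c["image"]); np.savez(f"pics/{n}0.npz",**c)
    print(n,c["intrinsics"].tolist(),[np.round(c[k],4).tolist() for k in c if k in("position","orientation","T_tool_cam")])
E
```

```text
pics
{'clock': np.float64(0.0), 'joint_pos': array([ 1.151,  0.265,  1.605, -0.   ,  1.274, -0.037]), 'joint_velocities': array([-0.   ,  0.001,  0.001, -0.   ,  0.   , -0.   ]), 'tau': array([-3.0000e-03, -5.0212e+01, -3.5686e+01,  7.2000e-02,  3.0000e-02,
       -0.0000e+00]), 'tool_pos': array([0.252, 0.626, 0.237]), 'tcp_rot': array([ 0.299,  1.55 , -0.302]), 'contact_force': array([ 0.308,  0.29 , -0.528]), 'moment': array([ 0.048, -0.044, -0.008]), 'gripper_width': np.float64(0.088)}
side [[372.7077065397325, 0.0, 260.4169780998983], [0.0, 372.7077065397325, 189.56143391451076], [0.0, 0.0, 1.0]] [[0.3083, -0.7504, 0.6067], [-2.1251, 0.3778, -0.1923]]
top [[492.41140453024144, 0.0, 258.35345866848604], [0.0, 492.41140453024144, 186.4727587394017], [0.0, 0.0, 1.0]] [[0.2962, -0.0759, 1.3935], [-2.1349, 2.1082, -0.207]]
wrist [[269.90828807039674, 0.0, 253.4201197515084], [0.0, 269.90828807039674, 195.537684954691], [0.0, 0.0, 1.0]] [[[0.0007, -0.2799, 0.96, -0.1456], [1.0, 0.0001, -0.0007, -0.0006], [0.0001, 0.96, 0.2799, -0.0709], [0.0, 0.0, 0.0, 1.0]]]
```

View pics/top0.png

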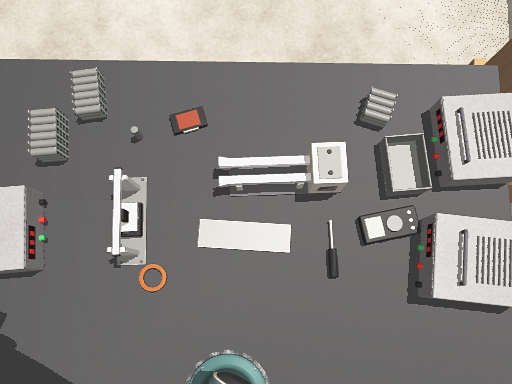

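View pics/side0.png

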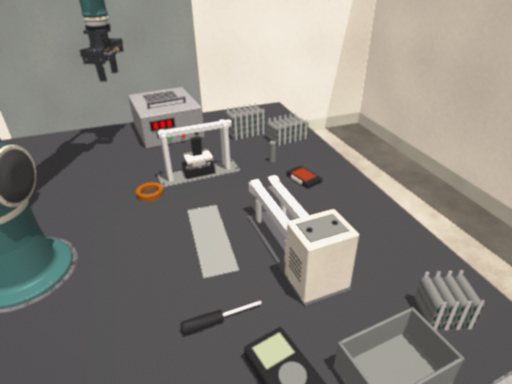

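View pics/wrist0.png

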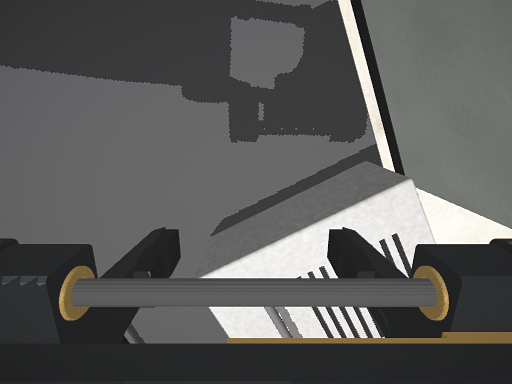

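The top view (up = +x, left = +y) shows the dock at about (130,220) with the bar at column 117. The rail's mouth is at about (218,168), its test head at (328,167) and the mat at (245,236). The tape, at (152,277), is next to the dock. Next I'll turn these into positions.

```bash
cat > h.py <<'E'
import numpy as np,cv2
from scipy.spatial.transform import Rotation as R
def cloud(c):
    K=np.array(c["intrinsics"]);z=np.array(c["z_map"]);v,u=np.mgrid[:z.shape[0],:z.shape[1]]
    P=np.stack([(u-K[0,2])/K[0,0]*z,(v-K[1,2])/K[1,1]*z,z],-1)
    W=P@R.from_rotvec(c["orientation"]).as_matrix().T+c["position"]
    W[z==0]=np.nan
    return W
def ray(c,uv,zp):
    K=np.array(c["intrinsics"]);uv=np.atleast_2d(uv).astype(float)
    d=np.c_[(uv[:,0]-K[0,2])/K[0,0],(uv[:,1]-K[1,2])/K[1,1],np.ones(len(uv))]@R.from_rotvec(c["orientation"]).as_matrix().T
    p=np.array(c["position"]);return p+d*((zp-p[2])/d[:,2])[:,None]
def rect(pts):
    (c,s,a)=cv2.minAreaRect((np.asarray(pts)[:,:2]*1000).astype(np.float32));return np.round(c,1),np.round(s,1),round(a,2)
E
python3 - <<'E'
from h import *
c=dict(np.load("pics/top0.npz"));W=cloud(c);im=c["image"]
print("bench z",np.nanmedian(W[300:330,300:400,2]))
def sub(u0,u1,v0,v1,z0,z1):
    w=W[v0:v1,u0:u1].reshape(-1,3);m=(w[:,2]>z0)&(w[:,2]<z1);return w[m]
def rep(n,*a):
    p=sub(*a);print(n,len(p),*rect(p),"z",np.round(np.percentile(p[:,2],[5,50,95]),4),"mean",np.round(p.mean(0),4))
rep("bar",100,150,160,275,.154,.175)
rep("bartop",100,150,160,275,.159,.168)
rep("dockbase",100,160,160,275,.003,.009)
rep("grip",112,135,200,235,.115,.13)
rep("plate",112,150,200,240,.06,.073)
rep("wellwall",112,150,195,245,.033,.040)
rep("rail top",210,312,145,200,.088,.0965)
rep("head",300,355,135,200,.147,.155)
rep("matdepth",195,295,215,255,.0015,.005)
g=cv2.cvtColor(im,cv2.COLOR_BGR2GRAY)
m=np.zeros_like(g);m[212:258,190:300]=(g[212:258,190:300]>130)
v,u=np.nonzero(m);print("mat",rect(ray(c,np.c_[u,v],.003)))
m=np.zeros_like(g);m[160:275,100:135]=(g[160:275,100:135]>170)
v,u=np.nonzero(m);print("bar col",rect(ray(c,np.c_[u,v],.161)))
rep("tape",130,175,255,300,.012,.025)
rep("cell",125,150,118,145,.05,.08)
rep("board",165,212,100,138,.01,.025)
rep("driver",315,350,210,285,.006,.06)
cr=lambda a:cv2.resize(a,None,fx=5,fy=5,interpolation=cv2.INTER_NEAREST)
cv2.imwrite("pics/dockz.png",cr(im[160:280,80:180])); cv2.imwrite("pics/railz.png",cr(im[130:215,200:360]))
E
```

```text
bench z -0.0008190547720309249
bar 689 [470.9 280.2] [225.9  44.9] 2.55 z [0.1552 0.1592 0.1635] mean [0.4673 0.2801 0.1592]
bartop 357 [470.4 278.7] [224.6  38. ] 1.67 z [0.1593 0.1609 0.1642] mean [0.4717 0.2805 0.1612]
dockbase 1038 [477.1 286.9] [332.3 166.9] 2.99 z [0.0032 0.005  0.0084] mean [0.4564 0.2726 0.0053]
grip 42 [467.4 275.5] [29.2  7.7] 3.62 z [0.1173 0.1229 0.1257] mean [0.467  0.2753 0.1227]
plate 372 [466.5 272.6] [77.8 44.8] 3.18 z [0.0615 0.0656 0.0703] mean [0.4652 0.2692 0.0656]
wellwall 86 [463.6 274.8] [89.1 51.9] 3.18 z [0.0333 0.0354 0.0389] mean [0.4504 0.2599 0.0356]
rail top 1277 [597.9 -93.5] [102.4 247.8] 2.83 z [0.0887 0.0921 0.0956] mean [ 0.5966 -0.096   0.0921]
head 1137 [ 605.4 -261. ] [109.8  89.7] 3.02 z [0.1475 0.1505 0.1541] mean [ 0.6061 -0.2613  0.1506]
matdepth 1332 [428.6 -39.8] [110.3 281.2] 0.73 z [0.0016 0.0029 0.0047] mean [ 0.4262 -0.041   0.003 ]
mat (array([426.4, -38.4]), array([261.3,  79.9]), 86.99)
bar col (array([456.4, 268.4]), array([243.6,  67. ]), 3.46)
tape 322 [309.2 218.5] [91.7 74.4] 72.7 z [0.0129 0.0171 0.0219] mean [0.3062 0.2108 0.0172]
cell 56 [712.4 272.4] [18.1 19.6] 89.25 z [0.0531 0.0676 0.0717] mean [0.7113 0.2718 0.0658]
board 674 [760.5 130.7] [ 64.7 100. ] 17.44 z [0.0111 0.0159 0.0208] mean [0.76   0.1302 0.0159]
driver 343 [ 387.6 -290. ] [ 81.4 186. ] 83.89 z [0.007  0.021  0.0269] mean [ 0.3673 -0.2853  0.0197]
```

```bash
python3 - <<'E'
from h import *
c=dict(np.load("pics/side0.npz"));W=cloud(c);im=c["image"]
print("bench z",np.nanmedian(W[150:200,100:130,2]),np.nanmedian(W[300:330,120:160,2]))
def rep(n,u0,u1,v0,v1,z0,z1):
    w=W[v0:v1,u0:u1].reshape(-1,3);p=w[(w[:,2]>z0)&(w[:,2]<z1)]
    print(n,len(p),*rect(p),"z",np.round(np.percentile(p[:,2],[5,50,95]),4))
rep("bar",155,235,115,145,.147,.175)
rep("bartop",155,235,115,145,.159,.175)
rep("railtop",245,315,170,230,.090,.1)
rep("head",280,360,205,260,.147,.156)
cv2.imwrite("pics/sz.png",cv2.resize(im[105:205,130:330],None,fx=4,fy=4,interpolation=cv2.INTER_CUBIC))
E
```

```text
bench z -0.0013432211543428219 -0.0005536498369445031
bar 499 [472.  277.3] [226.8  45.4] 2.4 z [0.1481 0.157  0.1608]
bartop 158 [471.7 279.8] [223.8  22.1] 3.26 z [0.1591 0.16   0.1614]
railtop 877 [599.6 -71.6] [ 79.2 208.3] 4.13 z [0.0909 0.0926 0.0956]
head 1692 [ 606.2 -262.1] [109.2  90.8] 2.83 z [0.1482 0.1507 0.1528]
```

View pics/dockz.png

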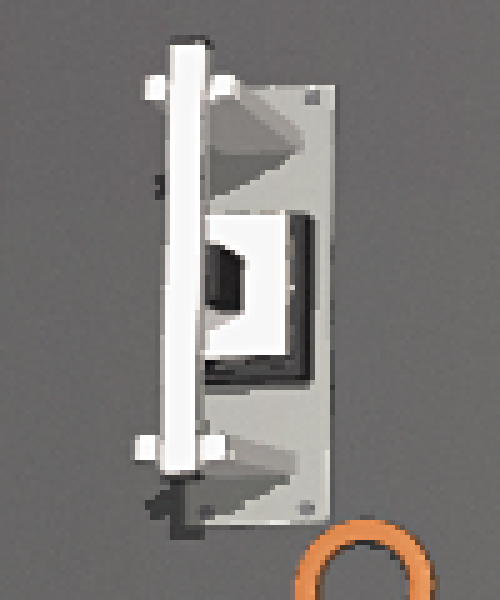

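View pics/railz.png

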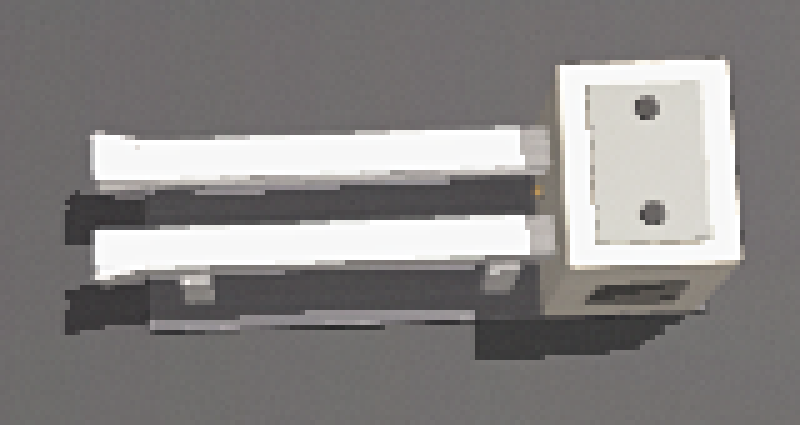

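View pics/sz.png

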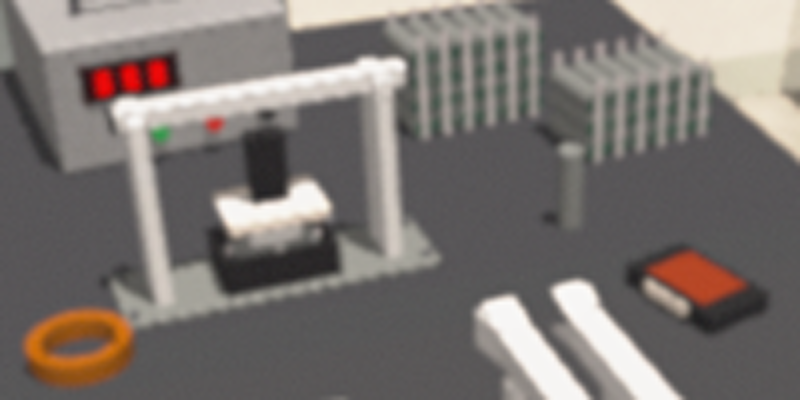

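```bash
python3 - <<'E'
from h import *
c=dict(np.load("pics/top0.npz"));im=c["image"];g=cv2.cvtColor(im,cv2.COLOR_BGR2GRAY).astype(int);W=cloud(c)
# rail: per column, white runs
ctr=[]
for u in range(222,304,4):
    col=g[150:192,u]; m=col>215
    d=np.diff(np.r_[0,m.astype(int),0]);s=np.nonzero(d==1)[0]+150;e=np.nonzero(d==-1)[0]+150
    r=[(a,b) for a,b in zip(s,e) if b-a>3]
    if len(r)==2: ctr.append((u,r[0][0]-.5,r[0][1]-.5,r[1][0]-.5,r[1][1]-.5))
A=np.array(ctr,float);print(A[::4])
E=[ray(c,np.c_[A[:,0],A[:,k]],.093) for k in (1,2,3,4)]
for e in E:
    p=np.polyfit(e[:,1],e[:,0],1);print("slope %.4f x@y=-.1 %.4f"%(p[0],np.polyval(p,-.1)))
# bar
L=[];Rr=[];V=[]
for v in range(182,242,1):
    row=g[v,105:135];m=row>215;i=np.nonzero(m)[0]
    if len(i):
        L.append(i[0]+105-.5);V.append(v)
e=ray(c,np.c_[L,V],.161);p=np.polyfit(e[:,0],e[:,1],1);print("bar left edge slope %.4f y@x=.47 %.4f"%(p[0],np.polyval(p,.47)),np.std(e[:,1]-np.polyval(p,e[:,0])))
L=[];V=[]
for v in list(range(181,200))+list(range(239,245)):
    row=g[v,105:135];i=np.nonzero(row>230)[0]
    if len(i): L.append(i[-1]+105+.5);V.append(v)
e=ray(c,np.c_[L,V],.161);p=np.polyfit(e[:,0],e[:,1],1);print("bar right edge slope %.4f y@x=.47 %.4f"%(p[0],np.polyval(p,.47)),np.std(e[:,1]-np.polyval(p,e[:,0])))
col=g[160:260,116:119].mean(1);i=np.nonzero(col>215)[0]+160;print("bar ends",i[0],i[-1],ray(c,[[118,i[0]-.5],[116.5,i[-1]+.5]],.161))
E
```

```text
[[222.  156.5 165.5 175.5 184.5]
 [238.  157.5 165.5 174.5 182.5]
 [254.  156.5 164.5 174.5 182.5]
 [270.  156.5 164.5 173.5 181.5]
 [286.  155.5 163.5 173.5 181.5]
 [302.  155.5 163.5 172.5 180.5]]
slope -0.0427 x@y=-.1 0.6332
slope -0.0458 x@y=-.1 0.6107
slope -0.0516 x@y=-.1 0.5842
slope -0.0571 x@y=-.1 0.5622
bar left edge slope 0.0441 y@x=.47 0.2887 0.0006361547947203249
bar right edge slope 0.0479 y@x=.47 0.2732 0.0002333224305448176
bar ends 169 253 [[0.57830159 0.28323657 0.161     ]
 [0.36200235 0.2725332  0.161     ]]
```

The measurements agree with the given sizes. The rail is 71 mm wide and the bar 15.5 mm. The bar's centre is at (0.470, 0.281) with a yaw of 2.7°. The rail's axis passes through (0.5975, -0.1), and the mat measures 261×80. Next I check that the arm can reach the plan, then look at the bar from above.

```bash
cat >> h.py <<'E'
def ori(yd):
    # tool down, jaw dir at world angle yd (rad)
    x=np.array([0,0,-1.]);y=np.array([np.cos(yd),np.sin(yd),0]);z=np.cross(x,y)
    return R.from_matrix(np.stack([x,y,z],1)).as_rotvec()
def wcam(cap,st):
    T=np.array(cap["T_tool_cam"]);Rt=R.from_rotvec(st["tcp_rot"]).as_matrix()
    d=dict(cap);d["orientation"]=R.from_matrix(Rt@T[:3,:3]).as_rotvec();d["position"]=Rt@T[:3,3]+st["tool_pos"];return d
BAR=np.array([.4705,.281]);BYAW=.047
MAT=np.array([.4264,-.0384]);MYAW=np.deg2rad(86.99)
RX=np.array([.05,-.99875]);RO=np.array([.598,-.1067])  # rail x dir, origin
RYAW=np.arctan2(RX[1],RX[0])
E
python3 - <<'E'
from h import *
from cell import inverse_kinematics as ik, manip
def t(n,xy,z,a):
    for k in(0,np.pi,-np.pi):
        q=ik([*xy,z],ori(a+k)); 
        print(n,round(a+k,2),None if q is None else np.round(q,2))
t("bar",BAR,.147,BYAW+np.pi/2)
t("mat",MAT,.005,MYAW+np.pi/2)
t("dock",BAR,.092,BYAW+np.pi/2)
t("pre",RO-.2*RX,.115,RYAW+np.pi/2)
t("home",RO+.05*RX,.115,RYAW+np.pi/2)
E
```

```text
bar 1.62 [ 0.49  0.1   1.97  0.    1.07 -1.12]
bar 4.76 [0.49 0.1  1.97 0.   1.07 2.02]
bar -1.52 [0.49 0.1  1.97 0.   1.07 2.02]
mat 3.09 None
mat 6.23 [-0.15  0.09  2.31 -0.    0.75 -0.1 ]
mat -0.05 [-0.15  0.09  2.31 -0.    0.75 -0.1 ]
dock 1.62 [ 0.49  0.16  2.01  0.    0.96 -1.12]
dock 4.76 [0.49 0.16 2.01 0.   0.96 2.02]
dock -1.52 [0.49 0.16 2.01 0.   0.96 2.02]
pre 0.05 [0.12 0.22 1.9  0.   1.02 0.07]
pre 3.19 None
pre -3.09 None
home 0.05 [-0.3   0.27  1.84  0.    1.03 -0.35]
home 3.19 None
home -3.09 None
```

```bash
python3 - <<'E'
from h import *
from cell import manip,cams
manip.move_pose([*BAR,.27],ori(BYAW+np.pi/2))
s=manip.state();c=wcam(cams.capture("wrist"),s);print(s["clock"],s["tool_pos"],s["contact_force"])
np.savez("pics/w1.npz",**c);cv2.imwrite("pics/w1.png",c["image"])
E
```

```text
1.6667 [0.47031731 0.28161581 0.26997553] [ 0.83265855 -0.35471894  0.11714289]
```

View pics/w1.png

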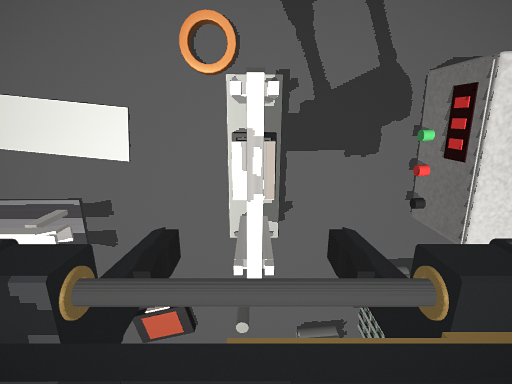

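The wrist view shows the bar running down from (256,72) to about (254,278), nearly centred between the fingers, with the brackets at rows 88 and 268.

```bash
python3 - <<'E'
from h import *
c=dict(np.load("pics/w1.npz"));g=cv2.cvtColor(c["image"],cv2.COLOR_BGR2GRAY).astype(int)
for v in (76,105,115,125,242,250,272):
    i=np.nonzero(g[v,235:280]>215)[0]+235
    print(v,i.min(),i.max(),np.round(ray(c,[[i.min()-.5,v],[i.max()+.5,v]],.161)[:,:2].tolist(),4).tolist(), np.round(np.median(cloud(c)[v,i.min()+3:i.max()-2],0),4))
i=np.nonzero(g[60:290,255]>200)[0]+60;print(i.min(),i.max(),ray(c,[[255.5,i.min()-.5],[254.5,i.max()+.5]],.161))
E
```

```text
76 246 264 [[0.3653, 0.2686], [0.3646, 0.2851]] [0.3648 0.2769 0.1605]
105 247 263 [[0.3892, 0.2705], [0.3885, 0.2857]] [0.3889 0.2781 0.1609]
115 247 263 [[0.3978, 0.2708], [0.3971, 0.2861]] [0.3974 0.2785 0.1602]
125 247 263 [[0.4065, 0.2711], [0.4058, 0.2867]] [0.4062 0.2789 0.1604]
242 247 261 [[0.5236, 0.2758], [0.5228, 0.2913]] [0.5233 0.2836 0.1608]
250 247 261 [[0.5327, 0.2762], [0.532, 0.2918]] [0.5322 0.284  0.1611]
272 235 273 [[0.5594, 0.2644], [0.5574, 0.3061]] [nan nan nan]
72 277 [[0.36134096 0.27713976 0.161     ]
 [0.56508262 0.28613549 0.161     ]]
```

```bash
sed -i 's/^BAR=.*/BAR=np.array([.4715,.2814]);BYAW=.044/' h.py; python3 - <<'E'
from h import *
from cell import manip,cams
o=ori(BYAW+np.pi/2)
manip.set_gripper(.05,20)
manip.move_linear([*BAR,.17],rate=.15,rot=o)
manip.move_linear([*BAR,.147],rate=.06)
manip.set_gripper(0,20)
s=manip.state();print(s["clock"],s["tool_pos"],s["gripper_width"],s["contact_force"])
manip.move_linear([*BAR,.18],rate=.05)
s=manip.state();print(s["clock"],s["tool_pos"],s["gripper_width"],s["contact_force"])
manip.move_linear([*BAR,.27],rate=.2)
s=manip.state();c=wcam(cams.capture("wrist"),s);print(s["clock"],s["gripper_width"],s["contact_force"])
np.savez("pics/w2.npz",**c);cv2.imwrite("pics/w2.png",c["image"])
c=cams.capture("top");np.savez("pics/t2.npz",**c);cv2.imwrite("pics/t2.png",c["image"])
E
```

```text
4.3833 [0.47162413 0.28154585 0.14723828] 0.015407731303629029 [0.21586999 0.27581245 1.11225624]
5.1917 [0.47136722 0.28131153 0.17990278] 0.015491402683800143 [-0.16771901  0.30844271 -1.4790512 ]
5.7917 0.01581390333269013 [-0.13539863 -0.54202864 -2.78660686]
```

View pics/w2.png

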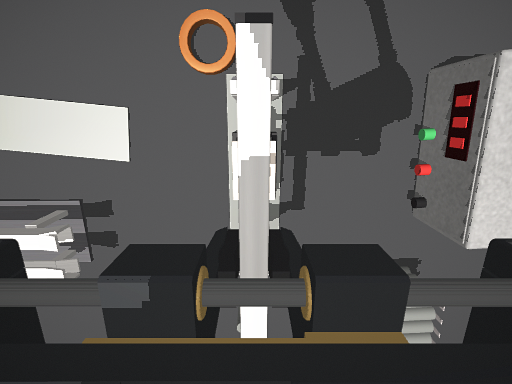

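View pics/t2.png

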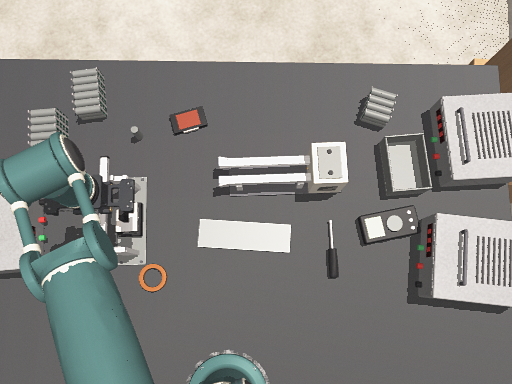

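```bash
python3 - <<'E'
from h import *
from cell import manip,cams
c=dict(np.load("pics/w2.npz"));W=cloud(c)
for v in (30,60,100,140,180,220): print(v,np.round(np.nanmedian(W[v,250:262],0),4))
o=ori(MYAW-np.pi/2)
manip.move_pose([*MAT,.15],o)
s=manip.state();c=wcam(cams.capture("wrist"),s);print(s["clock"],s["tool_pos"],s["gripper_width"],s["contact_force"])
np.savez("pics/w3.npz",**c);cv2.imwrite("pics/w3.png",c["image"])
E
```

```text
30 [0.3638 0.2763 0.2826]
60 [0.3757 0.2769 0.2828]
100 [0.3924 0.2777 0.2828]
140 [0.4106 0.2785 0.2826]
180 [0.4302 0.2794 0.2825]
220 [0.4517 0.2804 0.2826]
7.1917 [ 0.42692343 -0.03804583  0.15024076] 0.015982323668725484 [-0.30542753  0.52227507 -0.92202958]
```

View pics/w3.png

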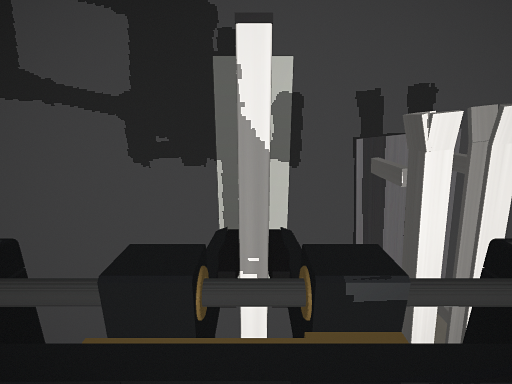

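The bar is gripped level, with its top at z = 0.2826 ± 0.0002 along its length. It is centred over the mat, with the mat's edges at columns 214 and 294 and the bar at 237 to 271. Now I lower it in small steps and watch the force.

```bash
python3 - <<'E'
from h import *
from cell import manip,cams
manip.move_linear([*MAT,.02],rate=.15)
f0=manip.state()["contact_force"][2]
for z in (.0085,.0072,.0062,.0054,.0047):
    manip.move_linear([*MAT,z],rate=.03)
    s=manip.state();f=s["contact_force"][2];print(z,s["tool_pos"][2],f-f0,s["clock"])
    if f-f0>3: break
manip.set_gripper(.045,20)
manip.move_linear([*MAT,.06],rate=.1)
s=manip.state();print(s["clock"],s["gripper_width"])
manip.move_pose([*MAT,.2],s["tcp_rot"])
s=manip.state();c=wcam(cams.capture("wrist"),s);np.savez("pics/w4.npz",**c);cv2.imwrite("pics/w4.png",c["image"])
print(s["clock"])
E
```

```text
0.0085 0.008316763639282323 0.5244481124175913 8.7917
0.0072 0.007190653772687464 0.04590180450651227 9.0417
0.0062 0.006182423054627264 -0.09406122988524768 9.2917
0.0054 0.005352655533402979 0.11094366102617848 9.5417
0.0047 0.005168201035105579 7.621032001347457 9.7917
11.0917 0.04489205204310449
11.7083
```

View pics/w4.png

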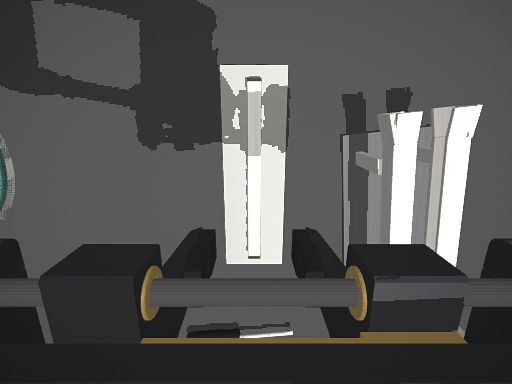

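The bar lies flat on the mat, well inside it: the bar spans columns 246–262 and rows 76–258, the mat columns 220–290 and rows 65–263. Next is the carrier.

```bash
python3 - <<'E'
from h import *
from cell import manip,cams
manip.move_pose([.468,.279,.25],ori(BYAW+np.pi/2))
s=manip.state();c=wcam(cams.capture("wrist"),s);np.savez("pics/w5.npz",**c);cv2.imwrite("pics/w5.png",c["image"])
print(s["clock"],s["tool_pos"])
W=cloud(c)[:235,180:330]
for n,a,b in(("grip",.119,.131),("plate",.062,.072)):
    p=W[(W[...,2]>a)&(W[...,2]<b)];p=p[(abs(p[:,1]-.279)<.045)&(abs(p[:,0]-.468)<.055)]
    print(n,len(p),rect(p),np.percentile(p[:,2],[5,50,95]))
E
```

```text
12.9917 [0.46757175 0.27807237 0.24864657]
grip 403 (array([467.1, 279.9]), array([29.8, 13.6]), 2.38) [0.1232147  0.12461633 0.12568362]
plate 2301 (array([467. , 279.9]), array([77.5, 56.3]), 2.86) [0.06548597 0.06673076 0.06796321]
```

View pics/w5.png

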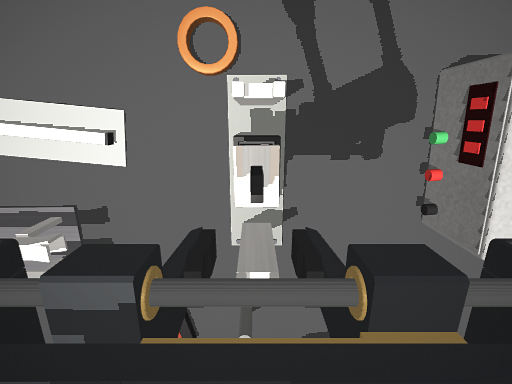

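The carrier grip measures 29.8×13.6 mm with its centre at (0.467, 0.280), top at z = 0.1246 and yaw 2.6°, so everything matches. Now I grasp and lift it.

```bash
cat >> h.py <<'E'
CAR=np.array([.4671,.2799]);CYAW=.046
E
python3 - <<'E'
from h import *
from cell import manip,cams
o=ori(CYAW+np.pi/2)
manip.move_linear([*CAR,.14],rate=.15,rot=o)
manip.move_linear([*CAR,.091],rate=.08)
manip.set_gripper(0,30)
s=manip.state();print(s["clock"],s["tool_pos"],s["gripper_width"],s["contact_force"])
manip.move_linear([*CAR,.14],rate=.06)
s=manip.state();print(s["clock"],s["tool_pos"],s["gripper_width"],s["contact_force"])
manip.move_linear([*CAR,.27],rate=.15)
p=RO-.2*RX
manip.move_pose([*p,.25],ori(RYAW+np.pi/2))
s=manip.state();print(s["clock"],s["tool_pos"],s["gripper_width"],s["contact_force"])
c=wcam(cams.capture("wrist"),s);np.savez("pics/w6.npz",**c);cv2.imwrite("pics/w6.png",c["image"])
c=cams.capture("side");np.savez("pics/s6.npz",**c);cv2.imwrite("pics/s6.png",c["image"])
E
```

```text
15.2583 [0.46728453 0.28010672 0.09125456] 0.013798280977505855 [0.1276081  1.32184451 0.60431845]
16.225 [0.46679129 0.27968306 0.13964974] 0.013675985505378305 [-0.12301447 -0.28309438 -3.37626554]
18.3333 [0.58743264 0.09342449 0.24916381] 0.0134410982328381 [-1.14566303  1.04694905 -2.31301013]
```

View pics/w6.png

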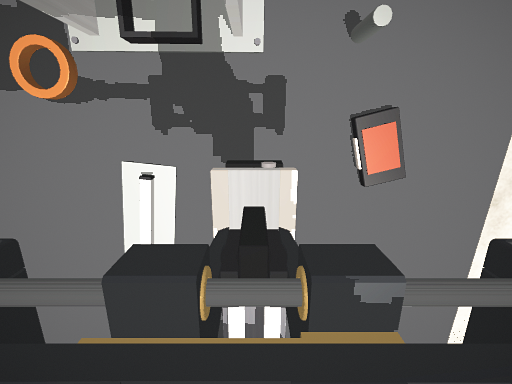

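View pics/s6.png

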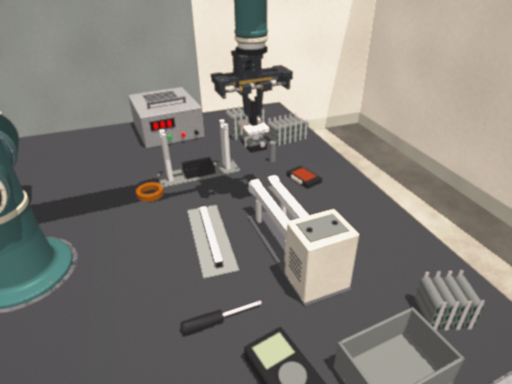

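The carrier is held upright and the dock is empty. Before lowering, I check the plate's level and offset in the hand.

```bash
python3 - <<'E'
from h import *
c=dict(np.load("pics/w6.npz"));W=cloud(c)
from cell import manip
s=manip.state();print(s["tool_pos"],s["tcp_rot"])
p=W[165:228,205:302].reshape(-1,3);p=p[(p[:,2]>.2)&(p[:,2]<.25)]
d=p[:,:2]-s["tool_pos"][:2];a=d@RX;b=d@np.array([-RX[1],RX[0]])
A=np.c_[a,b,np.ones(len(a))];k=np.linalg.lstsq(A,p[:,2],rcond=None)[0]
print(len(p),"tilt x,y,z0 (rel tcp)",k,k[2]-s["tool_pos"][2],"range a",np.percentile(a,[1,99]),"b",np.percentile(b,[1,99]))
print("expected plate top rel tcp",.061-.085)
c=dict(np.load("pics/t2.npz"))
E
```

```text
[0.58751942 0.09393342 0.24971867] [ 1.17064692  1.23402476 -1.17111242]
4890 tilt x,y,z0 (rel tcp) [0.06775064 0.00454003 0.22688695] -0.02283171657765104 range a [-0.03807958  0.00111702] b [-0.02681836  0.02821555]
expected plate top rel tcp -0.024000000000000007
```

```bash
python3 - <<'E'
from h import *
from cell import manip
s=manip.state();T=R.from_rotvec(s["tcp_rot"]).as_matrix();print("tool axes\n",np.round(T,4))
c=dict(np.load("pics/w6.npz"));W=cloud(c)
for v in range(168,228,8):
    print(v,[np.round(np.nanmedian(W[v:v+3,u:u+12].reshape(-1,3),0),4).tolist() for u in (215,280)])
# grip rows, top of grip
E
```

```text
tool axes
 [[-6.000e-04  9.986e-01  5.200e-02]
 [ 2.000e-04  5.200e-02 -9.986e-01]
 [-1.000e+00 -6.000e-04 -3.000e-04]]
168 [[0.5647, 0.1307, 0.2223], [0.607, 0.1329, 0.222]]
176 [[0.5653, 0.1262, 0.225], [0.6069, 0.1282, 0.225]]
184 [[0.5653, 0.1209, 0.2248], [0.6074, 0.1231, 0.2251]]
192 [[0.5657, 0.1155, 0.2248], [0.6078, 0.1178, 0.2252]]
200 [[0.5655, 0.11, 0.2249], [0.6083, 0.1122, 0.2249]]
208 [[0.5656, 0.1043, 0.2246], [0.6088, 0.1067, 0.2249]]
216 [[0.5656, 0.0985, 0.2246], [0.6093, 0.1009, 0.2249]]
224 [[0.5658, 0.0929, 0.225], [0.6097, 0.0952, 0.225]]
```

```bash
python3 - <<'E'
from h import *
from cell import manip,cams
Z=.1105
P=lambda x,z=Z:[*(RO+x*RX),z]
manip.move_linear(P(-.2),rate=.12)
manip.dwell(.1)
f0=np.array(manip.state()["contact_force"]);print(manip.state()["clock"],f0)
for x in (-.165,-.14,-.125,-.11,-.10,-.09,-.08,-.07):
    manip.move_linear(P(x),rate=.06)
    s=manip.state();f=s["contact_force"]-f0
    print(x,np.round(s["tool_pos"],4),"F rail x,y,z",np.round([f[:2]@RX,f[:2]@[-RX[1],RX[0]],f[2]],1),round(s["clock"],2))
    if np.linalg.norm(f)>10: print("STOP");break
c=cams.capture("side");np.savez("pics/s7.npz",**c);cv2.imwrite("pics/s7.png",cv2.resize(c["image"][40:280,130:400],None,fx=2.5,fy=2.5))
c=cams.capture("top");np.savez("pics/t7.npz",**c);cv2.imwrite("pics/t7.png",cv2.resize(c["image"][100:280,150:390],None,fx=3,fy=3))
E
```

```text
19.8417 [ 0.50457314 -0.95916396 -2.24173592]
-0.165 [0.5897 0.0579 0.1105] F rail x,y,z [-1.2 -1.5 -0.3] 20.57
-0.14 [0.591  0.0328 0.1105] F rail x,y,z [-0.2 -0.5 -0.7] 21.14
-0.125 [0.5918 0.0177 0.1105] F rail x,y,z [-0.7  0.7 -0.3] 21.54
-0.11 [0.5925 0.0027 0.1105] F rail x,y,z [-1.3  0.  -0.5] 21.94
-0.1 [ 0.593  -0.0072  0.1105] F rail x,y,z [-0.7  0.  -0.7] 22.26
-0.09 [ 0.5935 -0.0172  0.1105] F rail x,y,z [-0.7  0.3 -0.3] 22.57
-0.08 [ 0.5941 -0.0272  0.1105] F rail x,y,z [-1.   0.1 -0.8] 22.89
-0.07 [ 0.5945 -0.0372  0.1105] F rail x,y,z [-1.1 -0.3 -0.2] 23.21
```

View pics/s7.png

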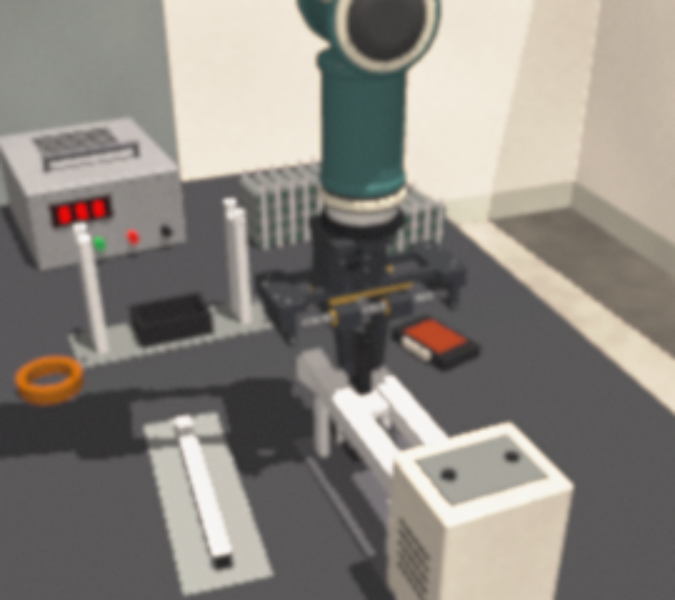

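View pics/t7.png

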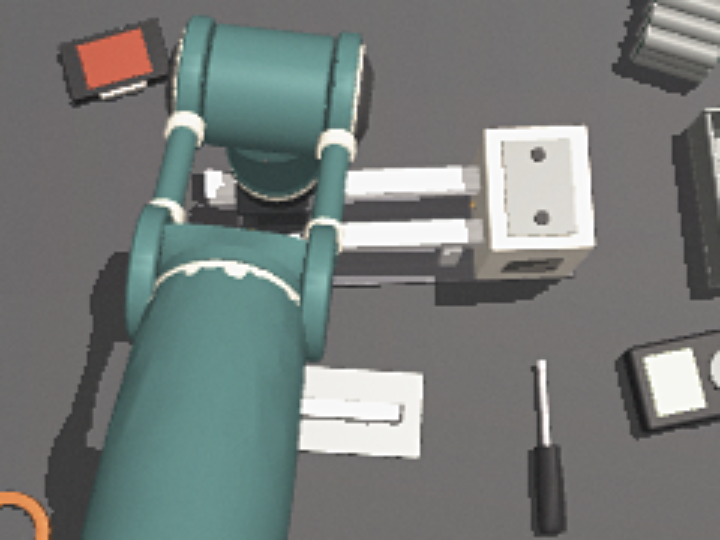

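The carrier went in without force above 2 N. I settle it onto the channel floor, release it, and check before pushing.

```bash
python3 - <<'E'
from h import *
from cell import manip,cams
P=lambda x,z:[*(RO+x*RX),z]
f0=manip.state()["contact_force"][2]
for z in (.1095,.1087,.108):
    manip.move_linear(P(-.07,z),rate=.03)
    f=manip.state()["contact_force"][2]-f0;print(z,round(f,1))
    if f>2:break
manip.set_gripper(.045,20)
manip.move_linear(P(-.07,.17),rate=.12)
manip.move_linear(P(-.16,.20),rate=.15)
s=manip.state();print(s["clock"],s["contact_force"],s["gripper_width"])
c=wcam(cams.capture("wrist"),s);np.savez("pics/w8.npz",**c);cv2.imwrite("pics/w8.png",c["image"])
c=cams.capture("side");np.savez("pics/s8.npz",**c);cv2.imwrite("pics/s8.png",cv2.resize(c["image"][40:280,130:400],None,fx=2.5,fy=2.5))
E
```

```text
0.1095 -0.8
0.1087 -1.1
0.108 1.5
26.1333 [-0.35585331 -0.03471295  0.34232176] 0.044937407556498006
```

View pics/s8.png

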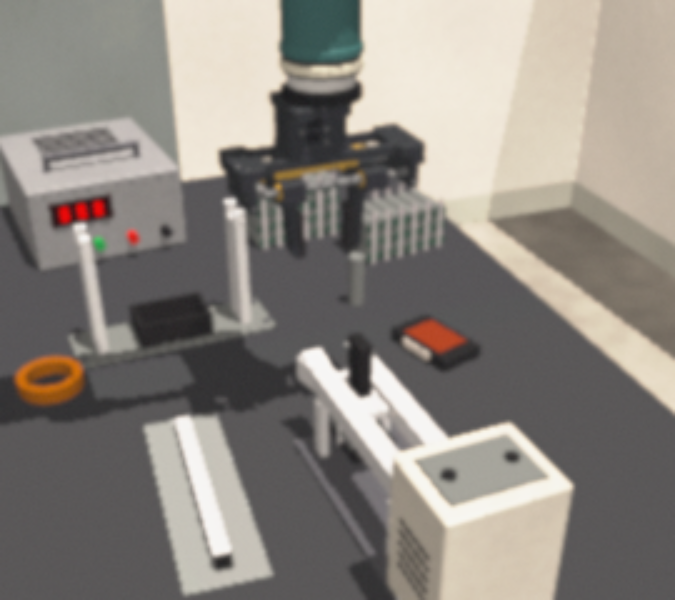

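View pics/w8.png

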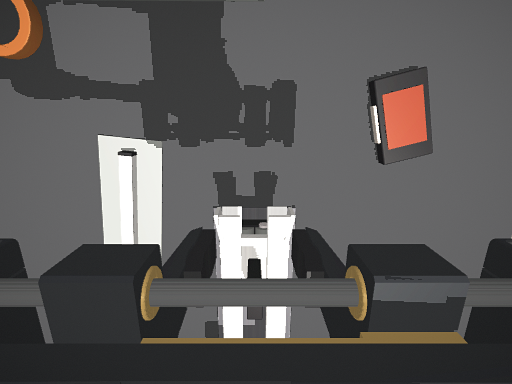

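The carrier stands free and upright in the channel, with its grip at about (358,365) in the side crop. Now I push with shut fingers.

```bash
python3 - <<'E'
from h import *
from cell import manip,cams
P=lambda x,z=.106:[*(RO+x*RX),z]
manip.set_gripper(0,20)
manip.move_linear(P(-.13,.15),rate=.15)
manip.move_linear(P(-.13),rate=.1)
manip.dwell(.1);f0=np.array(manip.state()["contact_force"])
xs=[-.105,-.09,-.075,-.05,-.025,0,.02,.03,.036]+[.036+.002*i for i in range(1,14)]
for x in xs:
    manip.move_linear(P(x),rate=.06 if x<.036 else .03)
    s=manip.state();f=s["contact_force"]-f0;r=[f[:2]@RX,f[:2]@[-RX[1],RX[0]],f[2]]
    print(round(x,3),np.round((s["tool_pos"][:2]-RO)@RX,4),np.round(r,1),round(s["clock"],2))
    if r[0]<-9: print("stop");break
E
```

```text
-0.105 -0.1045 [-0.2 -0.9  0.6] 28.79
-0.09 -0.0895 [ 0.  -1.2  0.7] 29.19
-0.075 -0.0743 [-0.3  0.  -0.6] 29.59
-0.05 -0.0493 [-0.5  0.1  0.4] 30.16
-0.025 -0.0243 [ 0.1 -0.1  0.8] 30.73
0 0.0007 [-1.2 -0.1  0.5] 31.29
0.02 0.0207 [-0.4 -0.4 -0.2] 31.77
0.03 0.0306 [ 0.5 -0.4  0.7] 32.09
0.036 0.0363 [-0.2 -0.3  0.1] 32.44
0.038 0.038 [-1.5 -0.2 -0.1] 32.69
0.04 0.04 [-1.7 -0.3  0.3] 32.94
0.042 0.0422 [-1.1  0.1  0.8] 33.19
0.044 0.0443 [-1.5 -0.4  1.6] 33.44
0.046 0.0458 [-4.1 -0.7  1.5] 33.69
0.048 0.046 [-10.3  -1.1   4.9] 33.94
stop
```

It came to a firm stop with the tool at x = 0.046, which puts the carrier at about 0.07. I'll back off and look.

```bash
python3 - <<'E'
from h import *
from cell import manip,cams
P=lambda x,z=.106:[*(RO+x*RX),z]
manip.move_linear(P(.03),rate=.05)
manip.move_linear(P(.03,.2),rate=.15)
manip.move_pose(P(-.08,.25),ori(RYAW+np.pi/2))
s=manip.state();c=wcam(cams.capture("wrist"),s);np.savez("pics/w9.npz",**c)
q=np.array(s["joint_pos"]);q[0]=1.1
manip.set_joints(q)
s=manip.state();print(s["clock"],s["tool_pos"],s["contact_force"])
c=cams.capture("top");np.savez("pics/t9.npz",**c);cv2.imwrite("pics/t9.png",c["image"])
cv2.imwrite("pics/t9z.png",cv2.resize(c["image"][130:215,200:360],None,fx=5,fy=5,interpolation=cv2.INTER_NEAREST))
W=cloud(c)
m=(W[...,2]>.13)&(W[...,2]<.147)&(np.mgrid[:384,:512][1]<309)&(np.mgrid[:384,:512][1]>215);v,u=np.nonzero(m)
p=W[m];k=abs((p[:,:2]-RO)@[-RX[1],RX[0]])<.02;p=p[k]
a=(p[:,:2]-RO)@RX;print("grip pts",len(p),"rail x",np.percentile(a,[2,50,98]),"z",np.median(p[:,2]))
c=cams.capture("side");np.savez("pics/s9.npz",**c);W=cloud(c);cv2.imwrite("pics/s9.png",c["image"])
a=(W[...,:2]-RO)@RX;b=(W[...,:2]-RO)@np.array([-RX[1],RX[0]])
m=(W[...,2]>.105)&(W[...,2]<.15)&(abs(b)<.025)&(a<.1)&(a>-.13);print("side grip",m.sum(),np.percentile(a[m],[2,50,98]),np.percentile(W[m][:,2],[2,98]))
m=(W[...,2]>.079)&(W[...,2]<.087)&(abs(b)<.012)&(a<.115)&(a>-.13);print("side plate",m.sum(),np.percentile(a[m],[2,50,98]))
E
```

```text
38.1917 [0.24814626 0.53975683 0.24890601] [ 0.10133487 -0.1376781   0.11969066]
grip pts 69 rail x [0.05668888 0.07117738 0.08466546] z 0.13950213183673377
side grip 154 [0.05660506 0.07405844 0.08719539] [0.10983204 0.1423663 ]
side plate 7 [0.03362195 0.03460924 0.03753339]
```

View pics/t9.png

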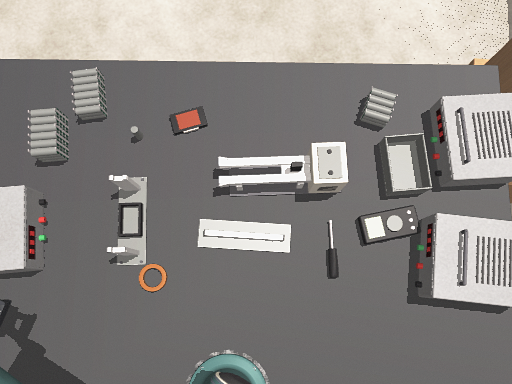

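View pics/t9z.png

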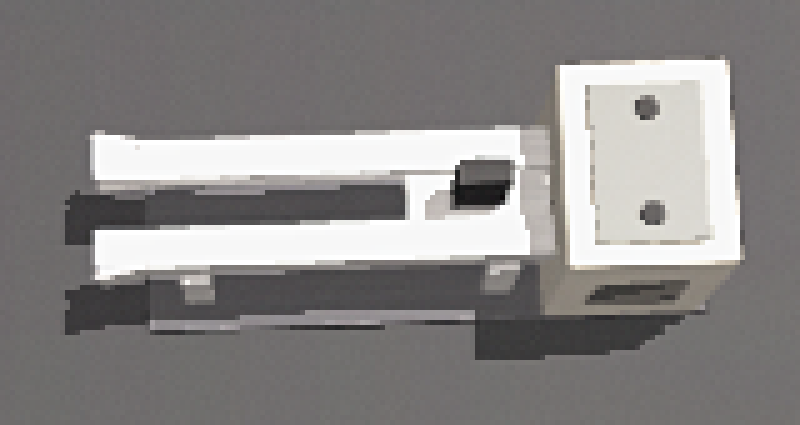

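View pics/s9.png

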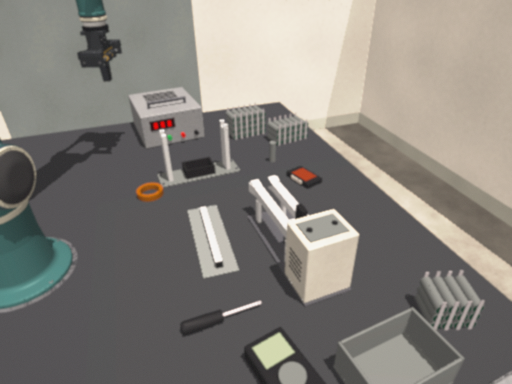

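The grip spans rail x = 0.057 to 0.085, centred at 0.071, which matches home. The bar is on the mat and the bystanders haven't moved. The arm is clear, so I'm handing in.

```bash
python3 - <<'E'
from h import *
a=dict(np.load("pics/top0.npz"))["image"].astype(int);b=dict(np.load("pics/t9.npz"))["image"].astype(int)
d=abs(a-b).max(2)>60
for n,(u0,u1,v0,v1) in dict(tape=(135,170,260,295),cell=(126,146,120,145),board=(165,212,100,138),driver=(315,350,215,285),meter=(352,422,200,250)).items(): print(n,d[v0:v1,u0:u1].sum())
from cell import order
order.close_job()
E
```

```text
tape 0
cell 0
board 0
driver 0
meter 0
the job is handed in; nothing more can be done
```

The job is done and handed in at about 38 s of robot time, against the 67 s limit; the hand-in gave no verdict.

- **Bar:** I lifted it straight up out of its brackets and laid it flat on the mat. The last pictures show it lying wholly on the mat.
- **Carrier:** I lifted it upright out of the dock and slid its plate into the rail's mouth with under about 2 N of contact force. I released it at rail x ≈ -70 mm, then pushed it with shut fingers until it came to a firm stop at about 10 N.
- **Last checks:**
  - In the top view the carrier's grip is centred at rail x ≈ 71 mm, where home is 71 mm. Its top is at about 140 mm, where 142 mm is expected.
  - The side view agrees within 1–3 mm. Its look at the plate's rear edge rests on only a few pixels.
  - Comparing the top pictures from before and after showed no change at the board, cell, tape, screwdriver or meter.
  - The arm was well clear of everything at hand-in.
- **Failed or disagreeing checks:** My first plate-tilt fit suggested about 4°, because it took in points that were not on the plate. A row-by-row check showed the plate level, so I went on.

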